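Aim the inspection camera at the ferrule

TASK

Swing the inspection camera's lens cover fully open, right to its stop, and swivel and tilt the camera head so that it points straight at the middle of the steel ferrule on the bench. The camera must keep that aim when you let go; leave the ferrule, the dish, the filter and the two bottles standing where they are.

Things in the scene. Friction and masses are not known exactly. Their poses are not given: they have to be found in the camera images.
- camera_stand: round dark steel foot of the inspection camera, 112 mm across, 34 mm high, fixed to the bench; origin: centre of its underside, under the swivel axis. It carries an aluminium fork (88 mm wide over its two plates and 28 mm long; with the pivot knobs 96 mm wide, its plates reaching 17 mm above and 77 mm below the tilt axis) and in the fork the white camera head. The foot's -x axis is its front
- swivel (a joint): turn of the fork and head about the vertical axis through the foot's origin, rad; 0: head looks along the foot's -x axis, positive: counter-clockwise from above; range -1.3 to 1.3; stiff (0.3 N m), stays where it is left
- tilt_head (a joint): tilt of the camera head about the level axis through the fork, rad; 0: head level, positive: lens end down; range -0.4 to 1.0; stiff (0.22 N m), stays where it is left
- lens_cover (a joint): opening of the lens cover, rad; 0: shut over the lens, 2.3: fully open at its stop; it swings forward, away from the lens; light friction, stays where it is left
- head_pivot (a point): point 160 mm above the bench where tilt, swivel and optical axes cross. Its frame turns with the head: -x is the viewing direction, z the head's up, y its side with the cover hinge. In it the head's white box runs x -75 to 62 mm, y -25 to 25, z -23 to 23; the black lens barrel (42 mm across) goes on to x -92, a plug stub at the rear to x 74
- lens (a point): centre of the lens front, 92 mm in front of head_pivot on the optical axis; same frame as head_pivot
- cover_hinge (a point): middle of the cover's hinge pin (8 mm across, 42 mm long), at x -94.5, y 29.5, z 0 mm in the head_pivot frame. Its frame turns with the cover, its z is the hinge axis; the cover opens clockwise seen from the head's +z, from the head's -y direction through -x
- cover_tab (a point): centre of the finger tab of the black lens cover: tab 4 mm thick, 30 mm along the cover, 30 mm high, 70 mm from the hinge pin; when shut it sticks out past the head's -y side (from 25.5 to 55.5 mm off the optical axis). Its frame: -y points from hinge to tab, +x is the cover's inner face (towards the lens when shut)
- steel_ferrule: the steel ferrule: a bare pipe stub on a round flange, 50 mm across, 30 mm high; origin: centre of its underside
- ferrule_mid (a point): middle of the ferrule, 15 mm above its underside, on its axis
- petri_dish: flat clear dish, 62 mm across, 14 mm high, bystander; origin: centre of its underside
- disc_filter: white disc-shaped vent filter with a short nipple on top, 72 mm across, 39 mm high, bystander; origin: centre of its underside
- spout_bottle: white wash bottle with a bent spout, 62x95 mm, 195 mm high, bystander; origin: centre of its underside
- cap_bottle: bottle with a screw cap, 70 mm across, 140 mm high, bystander; origin: centre of its underside
There are look-alikes about, which are no part of the job. Leave any blue, purple or red look-alike of the steel_ferrule alone.

How it is judged:
At the end, for the whole second after the job is handed in: The lens cover is open to at least 2.0 rad of its 2.3, the camera's optical axis passes within 15 mm sideways and 15 mm up or down (in the head's frame) of the ferrule's middle, with the ferrule in front of the lens, and the head stands still (value of joint lens_cover above 2 rad and y of ferrule_mid in the frame of head_pivot between -0.015 and 0.015 m and z of ferrule_mid in the frame of head_pivot between -0.015 and 0.015 m and x of ferrule_mid in the frame of head_pivot below -0.1 m and velocity of joint swivel between -0.03 and 0.03 rad/s and velocity of joint tilt_head between -0.03 and 0.03 rad/s); the robot touches nothing.
It fails at once if the ferrule is shifted by more than 15 mm or tipped (distance of steel_ferrule from where it was at the start of the episode above 0.015 m or angle between steel_ferrule's own z axis and vertical above 0.3 rad).
It fails at once if the dish is shifted by more than 20 mm or tipped (distance of petri_dish from where it was at the start of the episode above 0.02 m or angle between petri_dish's own z axis and vertical above 0.3 rad).
It fails at once if the filter is shifted by more than 20 mm or tipped (distance of disc_filter from where it was at the start of the episode above 0.02 m or angle between disc_filter's own z axis and vertical above 0.3 rad).
It fails at once if the wash bottle is shifted by more than 20 mm or tipped (distance of spout_bottle from where it was at the start of the episode above 0.02 m or angle between spout_bottle's own z axis and vertical above 0.3 rad).
It fails at once if the capped bottle is shifted by more than 20 mm or tipped (distance of cap_bottle from where it was at the start of the episode above 0.02 m or angle between cap_bottle's own z axis and vertical above 0.3 rad).
It also fails if it takes over 61 s, if anything falls off the work surface, if the arm or the gripper's body presses on something with over 40 N, if the wrist force passes 120 N, or if a joint passes its speed limit or range.

ROBOT

A 7-joint arm with a two-finger parallel gripper is mounted at the origin on a cart in front of the work surface, level with it; the furniture and walls round the work are solid. World frame = base frame: x ahead of the robot, y to its left, z up, the work surface at z = 0. Lengths are in m, angles in rad, forces in N, time in s.
With the tool pointing down it reaches from about 0.35 to 0.9 m from the base axis. Payload 8.1 kg.
Tool frame: the origin (TCP) lies at the very end of the fingers, on their centre line; the grasp point (between the pads) lies 19 mm behind it; z points along the fingers, x is the direction in which the jaws open and shut, and the axes are right-handed (so a half turn about z gives the same grasp; the last joint's range is limited). The gripper opens to 92 mm and grips with 3 to 60 N. Pads are 19 mm wide; open, the fingers measure 130 mm over their backs; the gripper's body (75 mm by 190 mm) begins 47 mm behind the grasp point.
Start: joints at [-1.267, 0.434, 0.025, 1.573, -0.012, 1.134, -0.075], TCP at [0.247, 0.574, 0.227] pointing down, gripper open.
Joint ranges: [-2.62, 2.62], [-0.44, 2.09], [-1.27, 1.32], [0.08, 2.57], [-1.32, 4.46], [0.12, 2], [-2.74, 2.74]. Speed limits (rad/s): [2.22, 2.22, 3.01, 3.01, 3.14, 3.14, 3.14].

INTERFACE

Orientations are given as a rotation vector (axis times angle).
In Python, from cell import status, viewer, arm gives the robot as it stands.
- The arm moves only by the tool jog_arm, never from a script. Its argument "commands" is text: rows parted by semicolons, each of 7 numbers parted by spaces: the closure, from -1 (fully open) to 1 (shut), then the shift along the world's x, y, z normalised to -1 to 1, where 1 is 0.3 m, then the turn, a rotation vector about the world's x, y, z normalised to -1 to 1, where 1 is 2 pi rad. In form: jaw dx dy dz wx wy wz; .... A call has exactly 5 rows; each row shifts and turns the commanded pose from where the row before left it; what a row does not reach is not made up. A row lasts 1/10 s, in which the tool goes at most 50 mm and 8.59 degrees, less where a joint would pass 70% of its speed; a pose out of reach is approached as far as the arm can. A call with a number of a shift or a turn outside -1 to 1 is refused whole. A call with a gripper value outside its range is refused whole. The fingers move at their own pace and stop on an object; "force" is the grip in N (left out, the last holds). Time passes only in rows, so rows that do not move let the fingers close, or fill a call up. It gives the time, the measured TCP pose, the force and the opening at its end, in the units of the state.
- status.observe(): the state, without advancing time (a new reading comes with each control period).
- viewer.get_image(name): name is "scene" or "top"; returns a dict with "pixels" (480x640x3 uint8, red, green, blue), "z_map" (480x640 float32, m along the optical axis (not along the pixel's ray), 0 where there is no reading), "camera_matrix" (3x3 intrinsics, pixels), "R" (3x3) and "t" (3): a world point X has camera coordinates R X + t. Camera axes: x right, y down, z forward; pixel columns grow to the right and rows downward; lengths in m; the calibration is good to about 2 mm. A picture is of the moment at which its call begins.
- arm.sign_off(): hands the job in, once; it reports no verdict.
The state is a dict: "clock": time; "joints": joint angles; "dq": joint speeds; "joint_efforts": joint torques, N m; "position": TCP position; "ee_rot": TCP orientation; "force": force on the tool from outside, world axes, zero at the start; "ft_torque": the same for the moment, N m; "width": opening from 0.0 (shut) to 1.0 (fully open).
Only numpy, scipy, OpenCV 4.12 (cv2) and the standard library are available. Lean on these libraries where they do the work, as an engineer would, in place of code of your own. Each camera call takes 0.05 s, during which the arm holds its last target. There are 200 camera calls.

## Working session

There is one attempt and no reset: what is moved stays moved. The work goes in short steps, Python scripts to look and compute and a tool call to move; the robot and the scene stay as the last step left them, time stands still between calls to the robot, and variables do not carry over. Pictures are saved under pics/ and viewed, about 8 in all and at most 12, crops included, and the job is handed in when it is done.

Besides the shell and the picture viewer there is one more tool, called after "Emit:" in YAML: its name, and indented under it one key for each argument. jog_arm: Moves the arm, as the interface text tells. Scaled input: -1 to 1 covers 0.3 m each way for a shift and 2 pi rad each way for a turn. Its arguments: {"type":"object","properties":{"commands":{"type":"string"},"force":{"type":"number"}},"required":["commands"]}

```bash
mkdir -p pics; cat > h.py <<'E'
import numpy as np, cv2
from cell import status, viewer, arm
def grab(n, tag):
    d=viewer.get_image(n); cv2.imwrite(f'pics/{tag}.png', d['pixels'][:,:,::-1])
    np.savez(f'pics/{tag}.npz', **d); return d
def load(tag): return dict(np.load(f'pics/{tag}.npz'))
def cloud(d):
    K=d['camera_matrix'];z=d['z_map'];v,u=np.mgrid[:480,:640]
    P=np.stack([(u-K[0,2])/K[0,0]*z,(v-K[1,2])/K[1,1]*z,z],-1)
    return (P-d['t'])@d['R']   # R^T (P-t)
def proj(d,X):
    p=d['camera_matrix']@(d['R']@np.array(X)+d['t']); return p[:2]/p[2]
E
python3 - <<'E'
from h import *
for n in('scene','top'):
    d=grab(n,n+'0'); print(n,d['camera_matrix'][0,0],-d['R'].T@d['t'],d['R'][2],(d['z_map']>0).mean())
s=status.observe();print(s['clock'],s['position'],s['ee_rot'],s['force'])
E
```

```text
scene 456.4185525646706 [ 0.08460693 -0.49613332  0.71624845] [ 0.47689461  0.65609963 -0.58489727] 0.9959212239583334
top 437.40931884393046 [0.42988445 0.17183474 1.15745411] [ 0.13323832  0.01227266 -0.99100804] 0.99591796875
0.1 [0.2471668  0.57354768 0.22602274] [ 2.62367515e+00  1.72635880e+00 -1.76736422e-03] [-0.92908506  0.43646982  0.35747667]
```

View pics/scene0.png

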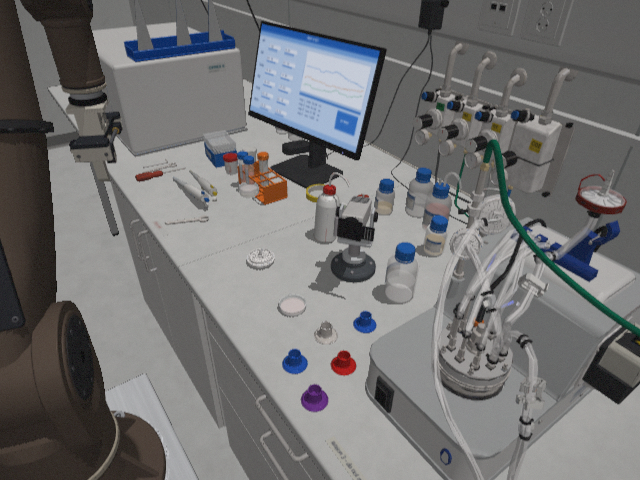

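View pics/top0.png

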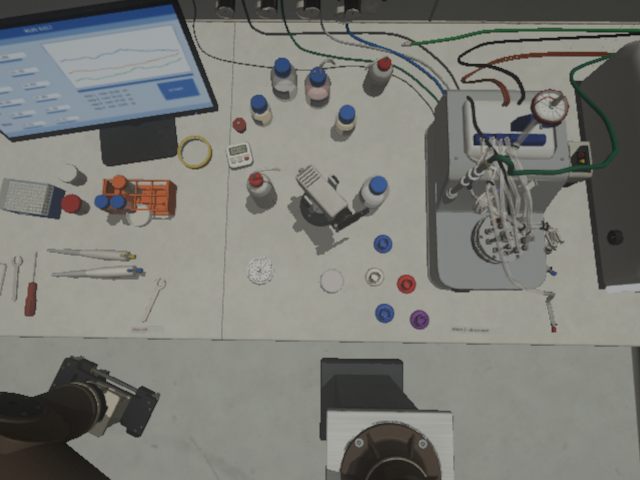

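```bash
python3 - <<'E'
from h import *
a=load('top0');b=load('scene0')
A=cv2.resize(a['pixels'][160:330,230:430],None,fx=3,fy=3,interpolation=cv2.INTER_CUBIC)
B=cv2.resize(b['pixels'][170:350,250:450],None,fx=3,fy=3,interpolation=cv2.INTER_CUBIC)
cv2.imwrite('pics/topc.png',A[:,:,::-1]);cv2.imwrite('pics/scenec.png',B[:,:,::-1])
C=cloud(a)
P=C.reshape(-1,3)
box=(P[:,0]>.3)&(P[:,0]<.85)&(P[:,1]>-.1)&(P[:,1]<.55)&(P[:,2]>.005)
m=box.reshape(480,640).astype(np.uint8)
n,l,st,ce=cv2.connectedComponentsWithStats(m)
for i in range(1,n):
    if st[i,4]>60:
        q=C[l==i]; print(st[i],np.round((q.min(0)+q.max(0))/2,3),np.round(np.ptp(q,axis=0),3),'zmax',q[:,2].max().round(3),np.median(a['pixels'][l==i],axis=0))
E
```

```text
[184 142  29  28 203] [0.639 0.361 0.581] [0.419 0.378 1.152] zmax 1.157 [139. 127.  66.]
[224 142  29  28 581] [0.64  0.309 0.581] [0.42  0.275 1.152] zmax 1.157 [146. 145. 136.]
[422 144   6  71 131] [0.64  0.036 0.581] [0.42  0.272 1.152] zmax 1.157 [115. 114. 108.]
[ 295  165   95   68 3265] [0.609 0.12  0.581] [0.358 0.24  1.152] zmax 1.157 [105. 104. 110.]
[435 164  15  45 117] [ 0.69  -0.099  0.17 ] [0.076 0.002 0.125] zmax 0.232 [62. 62. 59.]
[246 168  34  41 853] [0.601 0.268 0.582] [0.342 0.193 1.151] zmax 1.157 [99. 84. 79.]
[425 219   4  57  96] [ 0.57  -0.098  0.018] [0.148 0.003 0.027] zmax 0.032 [115. 115. 109.]
[374 235  17  19 199] [0.515 0.083 0.581] [0.171 0.177 1.152] zmax 1.157 [ 58.  76. 118.]
[247 257  27  27 582] [0.483 0.271 0.581] [0.107 0.199 1.152] zmax 1.157 [161. 160. 155.]
[319 268  26  25 448] [0.469 0.15  0.581] [0.078 0.063 1.152] zmax 1.157 [161. 157. 153.]
[365 268  21  19 204] [0.471 0.09  0.581] [0.082 0.163 1.152] zmax 1.157 [139. 136. 127.]
[397 275  19  19 201] [0.463 0.051 0.581] [0.065 0.241 1.152] zmax 1.157 [127.  56.  53.]
[376 304  18  19 201] [0.401 0.08  0.581] [0.057 0.183 1.152] zmax 1.157 [ 58.  76. 119.]
[410 311  19  19 209] [0.393 0.036 0.581] [0.073 0.271 1.152] zmax 1.157 [88. 60. 99.]
```

View pics/topc.png

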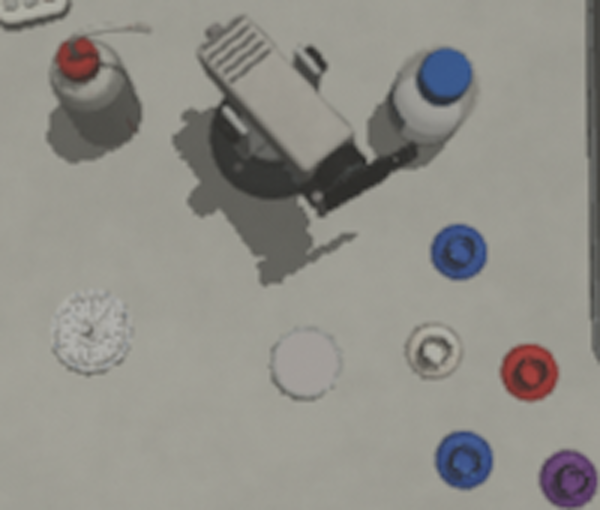

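View pics/scenec.png

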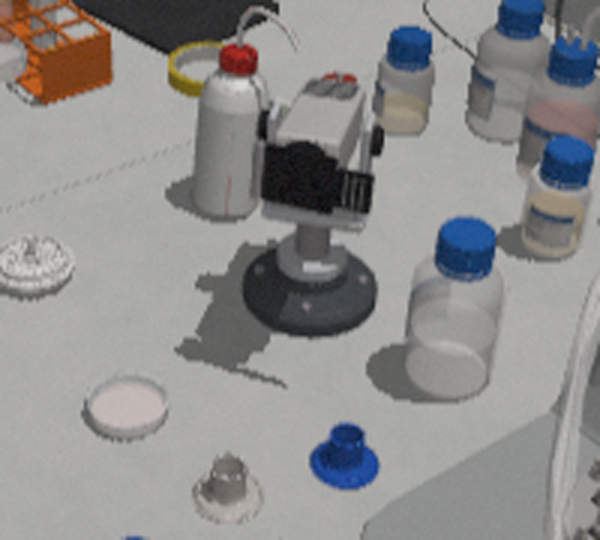

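```bash
cat >> h.py <<'E'
def headfit(d):
    """white box top plane: centre axis + normal. returns cloud pts"""
    C=cloud(d); ok=(d['z_map']>0.05)
    return C,ok
E
python3 - <<'E'
from h import *
for tag in('top0','scene0'):
    a=load(tag);C=cloud(a);ok=a['z_map']>.05
    m=(ok&(C[...,0]>.3)&(C[...,0]<.85)&(C[...,1]>-.1)&(C[...,1]<.42)&(C[...,2]>.005)&(C[...,2]<.3)).astype(np.uint8)
    n,l,st,ce=cv2.connectedComponentsWithStats(m)
    print(tag)
    for i in range(1,n):
        if st[i,4]>60:
            q=C[l==i]; print(st[i],np.round((q.min(0)+q.max(0))/2,3),np.round(np.ptp(q,axis=0),3),'zmax',q[:,2].max().round(3),np.median(a['pixels'][l==i],axis=0))
    # camera column
    near=ok&(np.hypot(C[...,0]-.6,C[...,1]-.17)<.12)
    q=near&(C[...,2]>.02)&(C[...,2]<.04)
    p=C[q]; (c,s,_)=cv2.minAreaRect(p[:,:2].astype(np.float32)); (ci,r)=cv2.minEnclosingCircle(p[:,:2].astype(np.float32))
    print('foot',c,s,ci,r)
    q=near&(C[...,2]>.15)
    p=C[q];print('high',len(p),p.min(0),p.max(0))
    w=q&(a['pixels'].min(-1)>110); p=C[w]
    print('white',len(p),cv2.minAreaRect(p[:,:2].astype(np.float32)))
    cc=p.mean(0);U,S,V=np.linalg.svd(p-cc);print(cc,S/np.sqrt(len(p)),V)
E
```

```text
top0
[233 142  20  27 433] [0.813 0.394 0.015] [0.072 0.052 0.019] zmax 0.025 [146. 145. 136.]
[422 144   6  71 128] [ 0.753 -0.097  0.017] [0.194 0.006 0.023] zmax 0.028 [115. 114. 108.]
[ 295  165   95   68 3252] [0.685 0.12  0.105] [0.206 0.24  0.201] zmax 0.206 [105. 104. 110.]
[435 164  15  45 117] [ 0.69  -0.099  0.17 ] [0.076 0.002 0.125] zmax 0.232 [62. 62. 59.]
[246 168  34  41 849] [0.72  0.321 0.101] [0.105 0.088 0.19 ] zmax 0.197 [99. 84. 79.]
[425 219   4  57  96] [ 0.57  -0.098  0.018] [0.148 0.003 0.027] zmax 0.032 [115. 115. 109.]
[374 235  17  19 197] [0.577 0.016 0.02 ] [0.048 0.042 0.031] zmax 0.036 [ 58.  76. 118.]
[247 257  27  27 581] [0.503 0.337 0.022] [0.068 0.069 0.032] zmax 0.038 [161. 160. 155.]
[319 269  25  24 445] [0.478 0.15  0.013] [0.06  0.063 0.015] zmax 0.021 [161. 157. 153.]
[365 268  21  19 200] [0.489 0.035 0.019] [0.047 0.052 0.029] zmax 0.034 [139. 136. 127.]
[397 275  19  19 200] [ 0.472 -0.046  0.019] [0.047 0.047 0.028] zmax 0.033 [126.5  56.   53. ]
[376 304  18  19 199] [0.396 0.011 0.02 ] [0.046 0.044 0.03 ] zmax 0.035 [ 58.  76. 119.]
[
[... 1285 characters left out ...]
3 273] [ 0.469 -0.048  0.018] [0.043 0.04  0.026] zmax 0.031 [109.  24.  23.]
[303 385  24  25 335] [ 0.378 -0.08   0.018] [0.04  0.039 0.026] zmax 0.031 [70. 37. 88.]
foot (0.6688236594200134, 0.17246371507644653) (0.07938407361507416, 0.09830723702907562) (0.6736527681350708, 0.1773592084646225) 0.0499739795923233
high 1414 [0.57910845 0.06820428 0.15017999] [0.71725557 0.23138558 0.20366083]
white 438 ((0.660722553730011, 0.16359791159629822), (0.15326163172721863, 0.07875122129917145), 45.8812255859375)
[0.65975976 0.16348443 0.18538183] [0.03146897 0.01903633 0.00598724] [[-0.74432087 -0.63375342  0.21057787]
 [-0.6459932   0.76322164  0.01362015]
 [ 0.1693494   0.12589411  0.9774822 ]]
```

```bash
cat > fit.py <<'E'
from h import *
from scipy.optimize import least_squares
def foot(d):
    C=cloud(d); ok=(d['z_map']>.05)&(np.hypot(C[...,0]-.67,C[...,1]-.175)<.068)&(C[...,2]>.012)&(C[...,2]<.036)
    p=C[ok][:,:2]; h=cv2.convexHull(p.astype(np.float32))[:,0]
    f=least_squares(lambda c:np.hypot(*(h-c).T)-.056,[.67,.175],loss='soft_l1',f_scale=.002)
    return f.x,len(p),np.abs(f.fun).mean()
def head(d,piv,tilt0,az0):
    """points on box top: iterate selection in the predicted frame, fit plane and side edges"""
    C=cloud(d);P=C[d['z_map']>.05]
    for _ in range(6):
        v=np.array([np.cos(az0)*np.cos(tilt0),np.sin(az0)*np.cos(tilt0),-np.sin(tilt0)])  # viewing dir
        x=-v; y=np.cross([0,0,1],x);y/=np.linalg.norm(y); z=np.cross(x,y)
        L=(P-piv)@np.stack([x,y,z],1)
        s=(L[:,0]>-.068)&(L[:,0]<.055)&(abs(L[:,1])<.035)&(abs(L[:,2]-.023)<.012)
        q=L[s]
        c=least_squares(lambda k:q[:,2]-k[0]-k[1]*q[:,0]-k[2]*q[:,1],[.023,0,0],loss='soft_l1',f_scale=.002).x
        tilt0+=c[1]
        e=[]
        for b in np.arange(-.06,.05,.01):
            t=q[(abs(q[:,0]-b)<.006)&(abs(q[:,2]-.023)<.008)]
            if len(t)>8: e.append([b,(np.percentile(t[:,1],2)+np.percentile(t[:,1],98))/2,np.ptp(t[:,1])])
        e=np.array(e); k=np.polyfit(e[:,0],e[:,1],1)
        az0+=np.arctan(k[0])*.7
    return tilt0,az0,c,k,e[:,2].mean(),len(q)
E
python3 - <<'E'
from fit import *
F=np.array([.488,.0355,.015])
for t in('top0','scene0'):
    d=load(t);f=foot(d);print(t,f)
    piv=np.array([*f[0],.16]);r=head(d,piv,-.2,np.pi+.71);print('tilt %.3f az-pi %.3f'%(r[0],r[1]-np.pi),r[2:])
    w=F-piv;print('want',np.arctan2(-w[2],np.hypot(w[0],w[1])),np.arctan2(-w[1],-w[0]))
E
```

```text
top0 (array([0.67859203, 0.1807127 ]), 358, np.float64(0.0017678885946009065))
tilt -0.206 az-pi 0.694 (array([ 2.36329650e-02,  1.22612430e-06, -9.70435817e-03]), array([-1.61846266e-05,  4.02646423e-04]), np.float64(0.05464204728226616), 1117)
want 0.5442011721027368 0.6510757927048578
scene0 (array([0.67520736, 0.17870944]), 732, np.float64(0.0012738444627591419))
tilt -0.204 az-pi 0.713 (array([2.26846349e-02, 3.48971927e-05, 2.46147709e-02]), array([-0.00214735, -0.00122638]), np.float64(0.05183323478566348), 421)
want 0.5515087312573934 0.6530180687218619
```

```bash
cat > way.py <<'E'
from fit import *
PIV=np.array([.677,.180,.16]); TILT,AZ=-.205,np.pi+.70
def frame(tilt=TILT,az=AZ):
    v=np.array([np.cos(az)*np.cos(tilt),np.sin(az)*np.cos(tilt),-np.sin(tilt)]);x=-v
    y=np.cross([0,0,1],x);y/=np.linalg.norm(y);return np.stack([x,y,np.cross(x,y)],1)
def W(p): return PIV+frame()@np.array(p)
def tool(th,r=.066,gap=0.,dz=-.008,a=.019,b=.011):
    t=np.array([-np.sin(th),-np.cos(th),0]);n=np.array([np.cos(th),-np.sin(th),0])
    h=a*abs(n[0])+b*abs(n[1])
    return W(np.array([-.0945,.0295,dz])+r*t+(.002+h+gap)*n)
E
python3 - <<'E'
from way import *
d=load('top0');C=cloud(d);L=(C-PIV)@frame()
s=(d['z_map']>.05)&(L[...,0]<-.08)&(L[...,0]>-.13)&(abs(L[...,1])<.07)&(abs(L[...,2])<.03)
for lo in np.arange(-.06,.04,.01):
    q=L[s&(abs(L[...,1]-lo)<.005)]
    if len(q): print(round(lo,3),len(q),np.round(np.median(q,0),4),q[:,2].max().round(4),q[:,0].min().round(4),q[:,0].max().round(4))
print('tab',W([-.0945,-.0405,0]))
print('pre',tool(0,gap=.012))
for th in (0,.3,.6,.9,1.2,1.5,1.8,2.1,2.3,2.4): print(th,np.round(tool(th),4))
E
```

```text
-0.05 21 [-0.1083 -0.0493  0.0087] 0.0175 -0.1093 -0.1042
-0.04 25 [-0.1064 -0.0401  0.0065] 0.0188 -0.1086 -0.1012
-0.03 25 [-0.1046 -0.0304  0.0071] 0.0202 -0.1075 -0.1025
-0.02 43 [-0.1026 -0.0186  0.0089] 0.0246 -0.1045 -0.0808
-0.01 60 [-0.0994 -0.01    0.0144] 0.0237 -0.103 -0.0801
0.0 65 [-0.0963  0.0001  0.0176] 0.0246 -0.1016 -0.0801
0.01 56 [-0.0969  0.0099  0.0164] 0.0259 -0.0996 -0.0815
0.02 55 [-0.095   0.0201  0.0116] 0.0264 -0.0977 -0.0805
0.03 48 [-0.0936  0.0307  0.011 ] 0.0241 -0.0969 -0.08
tab [0.63232665 0.08942006 0.1792371 ]
pre [0.6532155  0.11224433 0.16468689]
0 [0.6442 0.1047 0.1671]
0.3 [0.6332 0.0902 0.1708]
0.6 [0.6166 0.0789 0.175 ]
0.9 [0.5955 0.0733 0.1791]
1.2 [0.572  0.0756 0.1825]
1.5 [0.5497 0.0865 0.1846]
1.8 [0.536  0.0977 0.1853]
2.1 [0.5256 0.1108 0.1852]
2.3 [0.5204 0.1219 0.1845]
2.4 [0.5185 0.128  0.184 ]
```

Emit:
jog_arm:
  commands: "1 0.09 -0.1027 0.01 0 0 -0.005;1 0.09 -0.1027 0.01 0 0 -0.005;1 0.09 -0.1027 0.01 0 0 -0.005;1 0.09 -0.1027 0.01 0 0 -0.005;1 0.09 -0.1027 0.01 0 0 -0.005"
  force: 20

```text
clock: 0.6
position: [0.3831, 0.4184, 0.2416]
ee_rot: [2.753, 1.514, -0.001]
force: [0.3, 0.7, 0.6]
width: 0.614
```

Emit:
jog_arm:
  commands: "1 0.09 -0.1027 0.01 0 0 -0.005;1 0.09 -0.1027 0.01 0 0 -0.005;1 0.09 -0.1027 0.01 0 0 -0.005;1 0.09 -0.1027 0.01 0 0 -0.005;1 0.09 -0.1027 0.01 0 0 -0.005"

```text
clock: 1.1
position: [0.518, 0.2644, 0.2566]
ee_rot: [-2.863, -1.293, 0.001]
force: [0.6, 1.2, 0.1]
width: 0.175
```

Emit:
jog_arm:
  commands: "1 0.09 -0.1027 0.01 0 0 -0.005;1 0.09 -0.1027 0.01 0 0 -0.005;1 0.09 -0.1027 0.01 0 0 -0.005;1 0.09 -0.1027 0.01 0 0 -0.005;1 0.09 -0.1027 0.01 0 0 -0.005"

```text
clock: 1.6
position: [0.653, 0.1105, 0.2715]
ee_rot: [-2.955, -1.065, 0.001]
force: [0.8, 0.2, 0.3]
width: 0.002
```

Emit:
jog_arm:
  commands: "1 0.02 -0.022 0 0 0 0;1 0 0 -0.09 0 0 0;1 0 0 -0.09 0 0 0;1 0 0 -0.09 0 0 0;1 0 0 -0.085 0 0 0"

```text
clock: 2.1
position: [0.6576, 0.1057, 0.1636]
ee_rot: [-2.954, -1.067, 0.002]
force: [0.7, 0.9, 0.5]
width: 0.008
```

```bash
python3 - <<'E'
from way import *
a=grab('top','top1');b=grab('scene','scene1')
A=cv2.resize(a['pixels'][150:270,280:400],(400,400),interpolation=cv2.INTER_CUBIC)
B=cv2.resize(b['pixels'][170:290,290:410],(400,400),interpolation=cv2.INTER_CUBIC)
cv2.imwrite('pics/v1.png',np.hstack([A,B])[:,:,::-1])
for th in np.arange(0.1,2.45,.2): print(round(th,1),np.round(tool(th,r=.070),4))
print(status.observe()['position'],status.observe()['force'])
E
```

```text
0.1 [0.6434 0.0964 0.1684]
0.3 [0.6348 0.0865 0.1711]
0.5 [0.6236 0.0782 0.174 ]
0.7 [0.61   0.0723 0.1769]
0.9 [0.5947 0.0694 0.1797]
1.1 [0.5784 0.0702 0.1822]
1.3 [0.5621 0.075  0.1842]
1.5 [0.5468 0.0838 0.1854]
1.7 [0.5365 0.0921 0.1859]
1.9 [0.5286 0.1002 0.1861]
2.1 [0.5217 0.1102 0.1859]
2.3 [0.5164 0.122  0.1851]
[0.65545355 0.10548913 0.16122214] [-0.28458292 -0.56594853 -0.12127754]
```

View pics/v1.png

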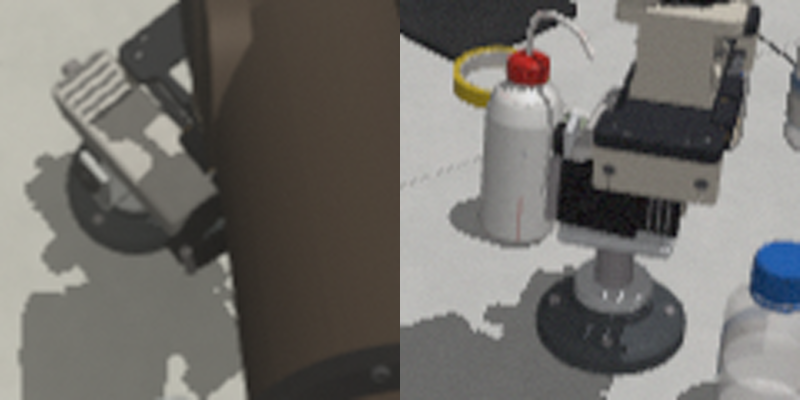

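Emit:
jog_arm:
  commands: "1 -0.0236 -0.0171 0.007 0 0 0;1 -0.0236 -0.0171 0.007 0 0 0;1 -0.0236 -0.0171 0.007 0 0 0;1 -0.0236 -0.0171 0.007 0 0 0;1 -0.0236 -0.0171 0.007 0 0 0"

```text
clock: 2.7
position: [0.6225, 0.0791, 0.1768]
ee_rot: [2.955, 1.066, 0.002]
force: [-0.0, 0.0, -0.4]
width: 0.003
```

Emit:
jog_arm:
  commands: "1 -0.045 -0.02 0.01 0 0 0;1 -0.051 -0.01 0.009 0 0 0;1 -0.054 0.003 0.008 0 0 0;1 -0.054 0.016 0.007 0 0 0;1 -0.051 0.029 0.004 0 0 0"

```text
clock: 3.2
position: [0.5456, 0.0839, 0.1878]
ee_rot: [2.956, 1.064, 0.001]
force: [0.7, 0.5, 1.7]
width: 0.004
```

Emit:
jog_arm:
  commands: "1 -0.034 0.028 0.002 0 0 0;1 -0.026 0.027 0 0 0 0;1 -0.023 0.033 0 0 0 0;1 -0.01 0.025 -0.003 0 0 0;1 0 0 0 0 0 0"

```text
clock: 3.7
position: [0.5181, 0.1206, 0.1866]
ee_rot: [-2.953, -1.069, 0.0]
force: [0.0, 0.5, 0.2]
width: 0.001
```

```bash
python3 - <<'E'
from way import *
a=grab('top','top2');b=grab('scene','scene2')
A=cv2.resize(a['pixels'][150:270,270:390],(400,400),interpolation=cv2.INTER_CUBIC)
B=cv2.resize(b['pixels'][170:290,270:390],(400,400),interpolation=cv2.INTER_CUBIC)
cv2.imwrite('pics/v2.png',np.hstack([A,B])[:,:,::-1])
print(status.observe()['position'],status.observe()['force'])
print(head(a,PIV,TILT,AZ)[:2],head(b,PIV,TILT,AZ)[:2])
E
```

```text
[0.51869975 0.11896592 0.18667219] [-0.22368449  0.70300614 -0.51473557]
(np.float64(-0.20820805342513102), np.float64(3.95713562199341)) (np.float64(-0.2046863875064117), np.float64(3.841820733513131))
```

View pics/v2.png

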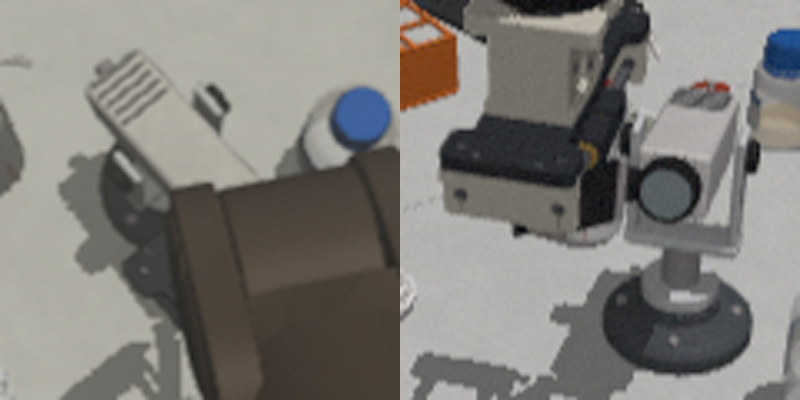

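Emit:
jog_arm:
  commands: "1 -0.001 0.006 0 0 0 0;1 -0.001 0.006 0 0 0 0;1 -0.001 0.006 0 0 0 0;1 0 0.006 0 0 0 0;1 0 0 0 0 0 0"

```text
clock: 4.3
position: [0.5177, 0.1264, 0.1868]
ee_rot: [-2.955, -1.067, -0.0]
force: [0.5, 0.5, -0.0]
width: 0.006
```

Emit:
jog_arm:
  commands: "1 0 0.006 0 0 0 0;1 0 0.006 0 0 0 0;1 0 0.006 0 0 0 0;1 0 0 0 0 0 0;1 0 0 0 0 0 0"

```text
clock: 4.8
position: [0.5175, 0.1314, 0.1868]
ee_rot: [-2.955, -1.066, 0.0]
force: [-1.6, -1.6, -0.0]
width: 0.002
```

Emit:
jog_arm:
  commands: "1 0 0.005 0 0 0 0;1 0 0.005 0 0 0 0;1 0 0 0 0 0 0;1 0 0 0 0 0 0;1 0 0 0 0 0 0"

```text
clock: 5.3
position: [0.5178, 0.1346, 0.1869]
ee_rot: [-2.955, -1.067, -0.001]
force: [-1.8, -1.6, 0.2]
width: 0.006
```

Emit:
jog_arm:
  commands: "1 -0.02 -0.04 0 0 0 0;1 -0.02 -0.04 0.02 0 0 -0.02;1 0 0 0.1 0 0 -0.022;1 0 0 0.1 0 0 -0.022;1 -0.06 0.06 0.05 0 0 -0.022"

```text
clock: 5.8
position: [0.4901, 0.1258, 0.2705]
ee_rot: [-3.134, -0.222, -0.008]
force: [-0.2, -0.0, 0.4]
width: 0.002
```

Emit:
jog_arm:
  commands: "1 -0.1 0.1 0 0 0 -0.022;1 -0.1 0.1 0 0 0 -0.022;1 -0.1 0.1 0 0 0 -0.022;1 -0.1 0.1 0 0 0 -0.022;1 -0.1 0.1 0 0 0 -0.022"

```text
clock: 6.3
position: [0.3499, 0.2667, 0.2682]
ee_rot: [-3.048, 0.754, -0.001]
force: [-0.2, -0.1, -0.4]
width: 0.006
```

```bash
cat > look.py <<'E'
from way import *
import sys
t=sys.argv[1];a=grab('top','top'+t);b=grab('scene','scene'+t)
F=np.array([.488,.0355,.015]);w=F-PIV;print('want tilt,az',np.arctan2(-w[2],np.hypot(w[0],w[1])),np.arctan2(-w[1],-w[0]))
T,A=float(sys.argv[2]),np.pi+float(sys.argv[3])
for d in(a,b):
    try:
        r=head(d,PIV,T,A);print('tilt %.3f az %.3f'%(r[0],r[1]-np.pi),np.round(r[2],4),np.round(r[3],4),r[4:])
        print('  aim error y,z mm',np.round(((F-PIV)@frame(r[0],r[1]))[1:]*1000,1))
    except Exception as e: print('fail',e)
c=cv2.resize(a['pixels'][150:300,270:420],(400,400),interpolation=cv2.INTER_CUBIC)
e=cv2.resize(b['pixels'][170:320,280:430],(400,400),interpolation=cv2.INTER_CUBIC)
cv2.imwrite(f'pics/v{t}.png',np.hstack([c,e])[:,:,::-1])
s=status.observe();print(s['clock'],s['position'],s['ee_rot'],s['force'])
E
python3 look.py 3 -.205 .67
```

```text
want tilt,az 0.5473563731858977 0.6527484282139249
tilt -0.205 az 0.647 [ 0.0238  0.     -0.0067] [-0.0001  0.    ] (np.float64(0.054993156614861725), 1117)
  aim error y,z mm [  -1.4 -190.4]
tilt -0.202 az 0.655 [ 0.0222 -0.      0.0316] [-0.     -0.0014] (np.float64(0.04994247413958093), 426)
  aim error y,z mm [   0.4 -189.8]
6.4 [0.34751027 0.26957858 0.26799785] [-3.05006849e+00  7.44810744e-01  2.19576839e-03] [ 0.3811951  -0.18728062 -0.31024486]
```

View pics/v3.png

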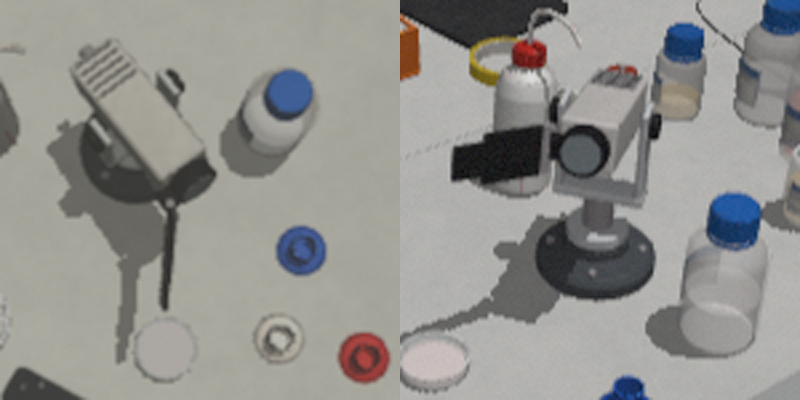

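Emit:
jog_arm:
  commands: "1 0.0945 -0.0415 -0.0093 0 0 -0.007;1 0.0945 -0.0415 -0.0093 0 0 -0.007;1 0.0945 -0.0415 -0.0093 0 0 -0.007;1 0.0945 -0.0415 -0.0093 0 0 -0.007;1 0.0945 -0.0415 -0.0093 0 0 -0.007"

```text
clock: 6.9
position: [0.4942, 0.2024, 0.2541]
ee_rot: [-2.95, 1.077, -0.001]
force: [-0.1, 1.6, -0.4]
width: 0.003
```

Emit:
jog_arm:
  commands: "1 0.0945 -0.0415 -0.0093 0 0 -0.007;1 0.0945 -0.0415 -0.0093 0 0 -0.007;1 0.0945 -0.0415 -0.0093 0 0 -0.007;1 0.0945 -0.0415 -0.0093 0 0 -0.007;1 0.0945 -0.0415 -0.0093 0 0 -0.007"

```text
clock: 7.4
position: [0.6359, 0.1399, 0.24]
ee_rot: [-2.815, 1.395, -0.001]
force: [0.3, -0.1, -0.3]
width: 0.003
```

Emit:
jog_arm:
  commands: "1 0 0 -0.05 0 0 0;1 0 0 -0.03 0 0 0;1 0 0 -0.02 0 0 0;1 0 0 -0.02 0 0 0;1 0 0 0 0 0 0"

```text
clock: 7.9
position: [0.6337, 0.1422, 0.2035]
ee_rot: [2.816, -1.392, -0.002]
force: [-0.2, -0.5, 0.2]
width: 0.008
```

Emit:
jog_arm:
  commands: "1 0 0 -0.02 0 0 0;1 0 0 -0.02 0 0 0;1 0 0 -0.02 0 0 0;1 0 0 -0.02 0 0 0;1 0 0 -0.02 0 0 0"

```text
clock: 8.4
position: [0.634, 0.1411, 0.1735]
ee_rot: [2.814, -1.394, -0.001]
force: [-4.6, -2.5, 4.3]
width: 0.006
```

Emit:
jog_arm:
  commands: "1 0 0 -0.01 0 0 0;1 0 0 -0.01 0 0 0;1 0 0 -0.008 0 0 0;1 0 0 0 0 0 0;1 0 0 0 0 0 0"

```text
clock: 8.9
position: [0.6343, 0.1417, 0.1652]
ee_rot: [2.815, -1.394, -0.001]
force: [-2.3, -1.3, 1.0]
width: 0.004
```

```bash
python3 look.py 4 .5 .65
```

```text
want tilt,az 0.5473563731858977 0.6527484282139249
tilt 0.432 az 0.449 [ 0.0246  0.0003 -0.1111] [-0.0017  0.0235] (np.float64(0.01605490913188619), 144)
  aim error y,z mm [-48.2 -34.2]
tilt 0.299 az 0.560 [ 0.0179  0.0033 -0.0249] [-0.1618 -0.0076] (np.float64(0.0541260157292029), 281)
  aim error y,z mm [-22.1 -68.8]
9.0 [0.63467223 0.14212614 0.1654438 ] [-2.81528519e+00  1.39300272e+00 -2.07429815e-04] [-0.37095619 -2.41601326  1.21313076]
```

Emit:
jog_arm:
  commands: "1 0 0 -0.006 0 0 0;1 0 0 -0.006 0 0 0;1 0 0 -0.006 0 0 0;1 0 0 0 0 0 0;1 0 0 0 0 0 0"

```text
clock: 9.5
position: [0.6344, 0.1419, 0.16]
ee_rot: [-2.816, 1.393, 0.0]
force: [-0.9, -1.4, 1.3]
width: 0.005
```

Emit:
jog_arm:
  commands: "1 0 0 0.04 0 0 0;1 0 0 0.1 0 0 0;1 0 0 0.16 0 0 0;1 0 0 0.1 0 0 0;1 -0.1 0.02 0 0 0 0"

```text
clock: 10.0
position: [0.6092, 0.1469, 0.2859]
ee_rot: [-2.808, 1.394, -0.014]
force: [0.9, -0.3, -0.5]
width: 0.006
```

Emit:
jog_arm:
  commands: "1 -0.15 0.05 0 0 0 0;1 -0.15 0.05 0 0 0 0;1 -0.15 0.05 0 0 0 0;1 -0.15 0.05 0 0 0 0;1 -0.15 0.05 0 0 0 0"

```text
clock: 10.5
position: [0.378, 0.2235, 0.2811]
ee_rot: [-2.814, 1.392, -0.001]
force: [-0.0, 1.9, -0.2]
width: 0.002
```

```bash
python3 look.py 5 .5 .65
```

```text
want tilt,az 0.5473563731858977 0.6527484282139249
tilt 0.493 az 0.649 [ 0.0225  0.     -0.0072] [-0.      0.0007] (np.float64(0.052395814751346824), 1132)
  aim error y,z mm [ -1. -15.]
tilt 0.490 az 0.662 [0.0218 0.     0.0164] [ 0.0001 -0.    ] (np.float64(0.053020549221227495), 1070)
  aim error y,z mm [  2.2 -16. ]
10.6 [0.37447643 0.22532978 0.28091249] [-2.81901572  1.38307194  0.00448303] [ 0.54477512 -0.0391599  -0.05462738]
```

View pics/v5.png

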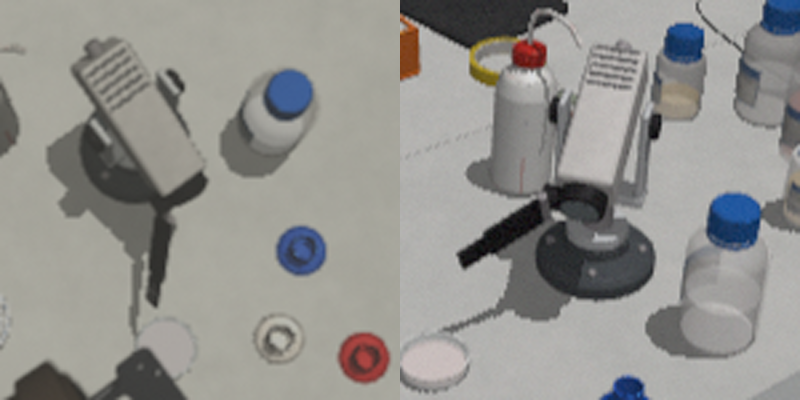

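Emit:
jog_arm:
  commands: "1 0.0866 -0.0278 -0.02 0 0 0;1 0.0866 -0.0278 -0.02 0 0 0;1 0.0866 -0.0278 -0.02 0 0 0;1 0.0866 -0.0278 -0.02 0 0 0;1 0.0866 -0.0278 -0.02 0 0 0"

```text
clock: 11.1
position: [0.5112, 0.1808, 0.2508]
ee_rot: [-2.814, 1.393, -0.002]
force: [0.1, 0.7, 0.3]
width: 0.006
```

Emit:
jog_arm:
  commands: "1 0.0866 -0.0278 -0.02 0 0 0;1 0.0866 -0.0278 -0.02 0 0 0;1 0.0866 -0.0278 -0.02 0 0 0;1 0.0866 -0.0278 -0.02 0 0 0;1 0.0866 -0.0278 -0.02 0 0 0"

```text
clock: 11.6
position: [0.6411, 0.1389, 0.2206]
ee_rot: [-2.815, 1.393, -0.002]
force: [0.1, 0.1, 0.4]
width: 0.004
```

Emit:
jog_arm:
  commands: "1 0 0 -0.05 0 0 0;1 0 0 -0.05 0 0 0;1 0 0 -0.04 0 0 0;1 0 0 0 0 0 0;1 0 0 0 0 0 0"

```text
clock: 12.1
position: [0.6387, 0.14, 0.1783]
ee_rot: [-2.816, 1.392, 0.001]
force: [0.1, 0.1, 0.0]
width: 0.003
```

Emit:
jog_arm:
  commands: "1 -0.015 0.006 -0.03 0 0 0;1 0 0 -0.025 0 0 0;1 0 0 -0.01 0 0 0;1 0 0 -0.006 0 0 0;1 0 0 0 0 0 0"

```text
clock: 12.6
position: [0.6345, 0.1414, 0.1568]
ee_rot: [2.816, -1.393, -0.001]
force: [-2.1, 0.5, 1.8]
width: 0.004
```

Emit:
jog_arm:
  commands: "1 0 0 0 0 0 0;1 0 0 0 0 0 0;1 0 0 0.03 0 0 0;1 0 0 0.1 0 0 0;1 0 0 0.15 0 0 0"

```text
clock: 13.1
position: [0.6335, 0.1409, 0.2402]
ee_rot: [2.813, -1.393, -0.004]
force: [0.9, 1.9, -0.7]
width: 0.008
```

Emit:
jog_arm:
  commands: "1 -0.1 0.03 0.1 0 0 0;1 -0.15 0.05 0 0 0 0;1 -0.15 0.05 0 0 0 0;1 -0.15 0.05 0 0 0 0;1 -0.15 0.05 0 0 0 0"

```text
clock: 13.6
position: [0.4234, 0.2104, 0.2715]
ee_rot: [-2.814, 1.394, -0.001]
force: [-0.3, 1.6, 0.4]
width: 0.001
```

```bash
python3 look.py 6 .54 .65
```

```text
want tilt,az 0.5473563731858977 0.6527484282139249
tilt 0.557 az 0.645 [ 0.0223 -0.      0.002 ] [-0.0001  0.0003] (np.float64(0.052059543150682244), 1111)
  aim error y,z mm [-1.9  2.7]
tilt 0.560 az 0.660 [0.0218 0.     0.0098] [ 0.     -0.0001] (np.float64(0.051282986155007884), 1100)
  aim error y,z mm [1.8 3.6]
13.7 [0.41966809 0.212486   0.27131813] [-2.81911376  1.38448441  0.00529263] [ 0.92180158  0.27184668 -0.11271095]
```

```bash
python3 - <<'E'
from way import *
F=np.array([.488,.0355,.015])
for t in('top6','scene6'):
    d=load(t);C=cloud(d);L=(C-PIV)@frame(.558,np.pi+.652)
    s=(d['z_map']>.05)&(L[...,0]<-.105)&(L[...,0]>-.19)&(L[...,1]>.02)&(L[...,1]<.13)&(abs(L[...,2])<.03)&(C[...,2]>.03)
    q=L[s]; h=np.array([-.0945,.0295]); v=q[:,:2]-h; th=np.arctan2(-v[:,0],-v[:,1]); r=np.hypot(*v.T)
    print(t,len(q),'cover angle',np.median(th[r>.05]),'r max',r.max())
    m=((d['z_map']>.05)&(C[...,2]>.005)&(C[...,2]<.05)).astype(np.uint8)
    n,l,st,ce=cv2.connectedComponentsWithStats(m)
    for name,p in dict(ferrule=(.488,.0355),dish=(.478,.15),filt=(.503,.337)).items():
        k=[(np.hypot(*(((C[l==i].min(0)+C[l==i].max(0))/2)[:2]-p)),i) for i in range(1,n) if 60<st[i,4]<900]
        e,i=min(k);print(name,np.round((C[l==i].min(0)+C[l==i].max(0))/2,3))
print(status.observe()['dq'])
E
```

```text
top6 152 cover angle 2.349557649339049 r max 0.08076410983947487
ferrule [0.489 0.035 0.02 ]
dish [0.489 0.035 0.02 ]
filt [0.507 0.337 0.024]
scene6 253 cover angle 2.264934386903303 r max 0.08458676471165909
ferrule [0.487 0.033 0.018]
dish [0.477 0.147 0.011]
filt [0.501 0.334 0.022]
[ 0.06138375  0.0539691   0.06121603 -0.08033483 -0.01189419 -0.01385837
  0.10635718]
```

View pics/v6.png

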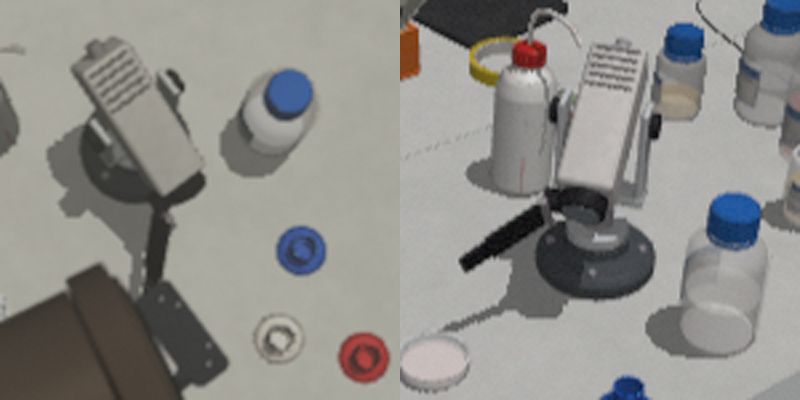

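Emit:
jog_arm:
  commands: "1 0 0 0 0 0 0;1 0 0 0 0 0 0;1 0 0 0 0 0 0;1 0 0 0 0 0 0;1 0 0 0 0 0 0"

```text
clock: 14.2
position: [0.4254, 0.2097, 0.2707]
ee_rot: [2.814, -1.395, 0.0]
force: [0.1, -0.2, -0.8]
width: 0.001
```

```bash
python3 -c "
from cell import arm
print(arm.sign_off())"
```

```text
the job is handed in; nothing more can be done
None
```

I opened the lens cover to its stop, aimed the camera head at the steel ferrule and handed the job in at about 14 s. No verdict was reported.

- **How it was done:** I swung the cover open with the closed fingertips. Pushing it gently against its stop also turned the swivel about 0.05 rad onto the ferrule's bearing. I then tilted the head by pressing down on the front of its box, in two presses.
- **Aim:** Measured with the arm withdrawn, the top and scene views gave errors of -1.9 and +1.8 mm sideways, and +2.7 and +3.6 mm up or down, against limits of 15 mm. The two views differed by about 0.015 rad in swivel.
- **Cover:** It measured about 2.35 rad in the top view and 2.26 rad in the scene view, so it is at the 2.3 rad stop within measuring error.
- **Things to leave alone:** The ferrule, dish and filter were within about 4 mm of where they started. The dish could only be checked in the scene view, because the arm hid it in the top view. The two bottles I checked only by eye in the pictures, where they looked unmoved; the wash bottle shows fully only in the scene view.
- **Arm:** It was clear of everything and settled at handover. The readings I saw stayed below about 7 N.

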